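# Stack two printer-bed plates on a sloped rest

## Robot

A 6-joint arm with a two-finger parallel gripper is mounted at the origin on the work surface. World frame = base frame: x ahead of the robot, y to its left, z up, the work surface at z = 0. Lengths are in m, angles in rad, forces in N, time in s.
With the tool pointing down it reaches from about 0.35 to 0.975 m from the base axis. Payload 17.4 kg.
Tool frame: the origin (TCP) lies between the finger pads; the fingertips stand 11 mm ahead of it and the grasp point (between the pads) lies 8 mm behind it (manip.tcp_to_tips is the z of the fingertips in the tool frame, in m); z points along the fingers, y is the line along which they close (so a half turn about z gives the same grasp; the last joint's range is limited). The gripper opens to 85 mm and grips with 20 to 120 N. Pads are 22 mm wide; open, the fingers measure 114 mm over their backs; the gripper's body (76 mm by 85 mm) begins 54 mm behind the grasp point. The pads swing forward as they close: fully open they stand 13 mm farther back than shut.
Start: joints at [-1.171, 0.116, 1.442, -0, 1.584, -0.038], TCP at [0.286, -0.611, 0.208] pointing down, gripper open.
Joint ranges: [-2.83, 2.83], [-0.83, 2.19], [0.07, 2.5], [-1.14, 4.28], [0.01, 3], [-2.97, 2.97]. Speed limits (rad/s): [1.89, 1.89, 2.22, 3.14, 3.14, 3.14].

## Interface

Orientations are given as a unit quaternion [w, x, y, z].
In Python, from workcell import monitor, imaging, manip, spotter gives the robot as it stands. The module is installed in compiled form; this text tells all that it offers.
- The arm moves only by the shell command python3 -m creep 'ROWS'. ROWS is text: rows parted by semicolons, each of 7 numbers parted by spaces: the shift along the tool's x, y, z in mm, then the turn, a rotation vector about the tool's x, y, z in rad, then the opening, from 0 (shut) to 1 (fully open). A call has exactly 5 rows; each row shifts and turns the commanded pose from where the row before left it, along the tool's axes as they then stand; what a row does not reach is not made up. A row lasts 1/12 s, in which the tool goes at most 41.7 mm and 7.16 degrees, less where a joint would pass 70% of its speed; a pose out of reach is approached as far as the arm can. A call is refused whole if a number of a shift passes 41.7 or a number of a turn 0.125, either way. A call with a gripper value outside its range is refused whole. The fingers move at their own pace and stop on an object; the grip force is fixed at half the most. Time passes only in rows, so rows that do not move let the fingers close, or fill a call up. It gives the time, the measured TCP pose, the force, the opening and the grip force at its end, in the units of the state.
- monitor.read_state(): the state, without advancing time (a new reading comes with each control period).
- imaging.camera(name): name is "scene" or "top"; returns (picture, depth): 420x560x3 uint8, red, green, blue; 420x560 float32, m along the optical axis (not along the pixel's ray), 0 where there is no reading.
- imaging.get_calibration(name): a dict with "camera_matrix" (3x3 intrinsics, pixels), "pose" (4x4, takes a point from camera to world coordinates). Camera axes: x right, y down, z forward; pixel columns grow to the right and rows downward; lengths in m; the calibration is good to about 2 mm. A picture is of the moment at which its call begins. get_calibration takes no time and is no camera call.
- manip.hand_in(): hands the job in; it is judged then, once.
Trained networks look in the newest picture that a camera, given by its name, has taken for a name from the list of things; names that differ only in an ending like _2 or _b are one class to them, and where a whole thing is asked for, a point or a joint stands for the part that bears it (a point fixed in the world has none). Each returns a list of dicts, best first, with "conf" (0 to 1); they miss things now and then, are a little off and sometimes report something else, mostly with a low value. They report only what shows in the picture. A call takes as long as a camera call. They do not tell look-alikes from the thing itself.
- spotter.spot_in(camera, query): "point" ([x, y, z] in m, in the coordinates of the camera as it stood for that picture, good to about 4 mm: the middle of the surface that is visible of it).
- spotter.landmark_of(camera, query): "point" ([x, y, z] in m, in the coordinates of the camera as it stood for that picture, good to about 4 mm: a listed point, or the origin of a listed thing).
The state is a dict: "t": time; "q": joint angles; "qd": joint speeds; "tau": joint torques, N m; "position": TCP position; "eef_rot": TCP orientation; "ft_force": force on the tool from outside, world axes, zero at the start; "wrist_torque": the same for the moment, N m; "grip_width": finger opening in m; "finger_force": force on a finger pad.
Only numpy, scipy, OpenCV 4.12 (cv2) and the standard library are available. Lean on these libraries where they do the work, as an engineer would, in place of code of your own. Each camera call takes 0.05 s, during which the arm holds its last target. There are 200 camera calls.

## Task

Build up the printer bed on the blue sloped rest: take the shorter aluminium plate out of its orange stand and lean it flat against the backstop, lower edge down on the ledge and centred, let go, then press on its front face with the fingertips to feel that it lies flat. Then lean the taller gold plate flat against the front of the aluminium plate in the same way, lower edge on the ledge and centred, and let go. Set the plates down in place at the slope of the rest without dropping them or letting them fall over, and do not disturb the other things on the table.

Things in the scene. Friction and masses are not known exactly. Their poses are not given: they have to be found in the camera images.
- alu_plate: loose bare-aluminium plate, 10 mm thick (its x axis), 120 mm wide (y), 120 mm tall (z), about 0.4 kg. Origin at the middle of its lower edge face (half way through the thickness); z points up the plate. Front and back are alike. It starts upright in one of the two stands.
- gold_plate: loose gold-brown plate, 10 mm thick (x), 120 mm wide (y), 170 mm tall (z), about 0.4 kg. Origin at the middle of its lower edge face; z points up the plate. Front and back are alike. It starts upright in the other stand.
- cradle: blue L-shaped seat of the rest: flat backstop 136 mm wide, 70 mm up the slope; square to it a flat ledge 45 mm deep, no lip or ends. Origin: middle of their inner corner, 32 mm above the table. x: outward normal of the backstop (to the robot's left, 25 degrees upward); y: along the corner; z: up the backstop, which leans 25 degrees from vertical to the robot's right. Backstop face x = 0, ledge top z = 0.
- rest: the fixed rest that carries the blue seat: plywood base 130 x 136 mm, 10 mm high, two struts behind the 10 mm thick backstop, nothing higher than the backstop's top edge (about 95 mm above the table). The plates stand out well above the backstop, leaving room for a finger behind their upper part. Origin on the table, straight under the seat's inner corner; z up, x to the robot's left
- stand_a: fixed orange plate stand, 80 x 140 mm, 32 mm high, with a straight slot 13 mm wide, 24 mm deep, its floor 8 mm above the table; origin on the table under its centre. The slot runs along y, open at both ends; a plate in it stands upright with a little play and lifts straight up.
- stand_b: the other orange plate stand, identical
- motor: loose stepper motor, 42 mm square, 43 mm high plus a thin shaft; origin under its centre; a bystander
- extruder: loose blue plastic extruder body, 60 x 45 mm, 52 mm high; origin under its centre; a bystander
- mug: loose white mug, 80 mm across plus handle, 90 mm high; origin under its centre; a bystander
- screwdriver: loose screwdriver lying on the table, about 200 mm long along its x axis, under 35 mm high; a bystander
- wrench: loose wrench lying on the table, about 170 mm long along its x axis, under 20 mm high; a bystander
Things that resemble listed ones, but are neither listed nor needed, are in the scene too. Of the things like the alu_plate, leave any that is green; of the rest the smaller one is meant.

How it is judged:
By the outcome, as a careful person would: the job done as asked, in the order asked, and still so for the second after the job is handed in, with the robot touching nothing.
It also fails if it takes over 72 s, if anything falls off the work surface, if the arm or the gripper's body presses on something with over 40 N, if the wrist force passes 120 N, or if a joint passes its speed limit or range.

## Working session

There is one attempt and no reset: what is moved stays moved. The work goes in short steps, Python scripts to look and compute and a shell command to move; the robot and the scene stay as the last step left them, time stands still between calls to the robot, and variables do not carry over. Pictures are saved under pics/ and viewed, at most 10 in all, crops included, and the job is handed in when it is done.

```bash
mkdir -p pics; cat > h.py <<'E'
import numpy as np, cv2
from workcell import monitor, imaging, manip, spotter
def world(cam,p):
    T=np.array(imaging.get_calibration(cam)["pose"]); return T[:3,:3]@np.array(p)+T[:3,3]
def cloud(cam,depth):
    c=imaging.get_calibration(cam);K=np.array(c["camera_matrix"]);T=np.array(c["pose"])
    v,u=np.mgrid[:depth.shape[0],:depth.shape[1]]
    P=np.stack([(u-K[0,2])/K[0,0]*depth,(v-K[1,2])/K[1,1]*depth,depth],-1)
    return P@T[:3,:3].T+T[:3,3]
def pix(cam,p):
    c=imaging.get_calibration(cam);K=np.array(c["camera_matrix"]);T=np.array(c["pose"])
    q=T[:3,:3].T@(np.array(p)-T[:3,3]);q=K@q;return q[:2]/q[2]
E
python3 - <<'E'
from h import *
np.set_printoptions(precision=3,suppress=True)
ims=[]
for c in ["scene","top"]:
    im,d=imaging.camera(c);np.save(f"pics/{c}_d.npy",d);np.save(f"pics/{c}_i.npy",im)
    cv2.imwrite(f"pics/{c}0.png",im[...,::-1])
    print(c,np.array(imaging.get_calibration(c)["pose"])[:3,3])
    for n in ["alu_plate","gold_plate","cradle","stand_a","rest"]:
        for r in spotter.landmark_of(c,n):
            w=world(c,r["point"]);print(n,round(r["conf"],2),w,pix(c,w))
s=monitor.read_state();print(s["t"],s["position"],s["eef_rot"],manip.tcp_to_tips)
E
```

```text
scene [0.838 0.449 0.934]
alu_plate 0.78 [ 0.347  0.308 -0.001] [419.703 255.413]
alu_plate 0.74 [ 0.338  0.107 -0.   ] [369.591 195.693]
alu_plate 0.58 [0.543 0.328 0.003] [363.533 306.131]
gold_plate 0.69 [0.522 0.059 0.012] [302.764 215.506]
cradle 0.59 [ 0.541 -0.253  0.033] [232.589 134.902]
stand_a 0.62 [0.539 0.335 0.001] [366.514 307.812]
stand_a 0.62 [ 0.514  0.063 -0.001] [306.014 217.041]
rest 0.7 [ 0.543 -0.261 -0.001] [231.867 141.039]
top [0.486 0.049 1.057]
alu_plate 0.81 [ 0.338  0.104 -0.001] [246.819 318.633]
alu_plate 0.72 [ 0.344  0.299 -0.003] [159.398 316.49 ]
alu_plate 0.59 [0.535 0.329 0.004] [146.824 230.89 ]
gold_plate 0.62 [ 0.761  0.315 -0.004] [155.589 132.804]
cradle 0.88 [ 0.535 -0.26   0.033] [411.318 228.995]
cradle 0.57 [ 0.559 -0.078  0.002] [327.017 219.266]
stand_a 0.92 [ 0.513  0.055 -0.002] [268.399 240.082]
stand_a 0.56 [0.538 0.33  0.   ] [146.783 229.275]
rest 0.7 [ 0.538 -0.26   0.001] [407.02  228.446]
rest 0.24 [ 0.757  0.314 -0.002] [155.545 134.286]
0.6 [ 0.286 -0.611  0.208] [-0.     0.976  0.217 -0.   ] 0.011
```

View pics/scene0.png

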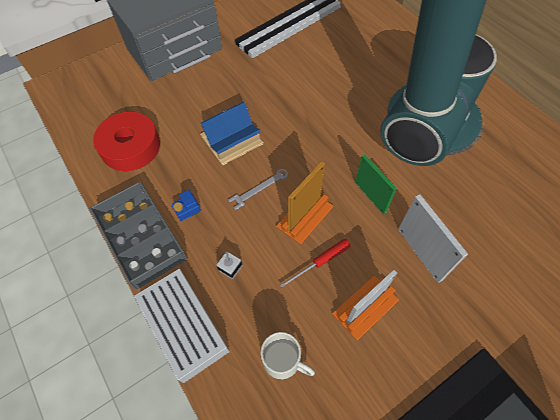

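View pics/top0.png

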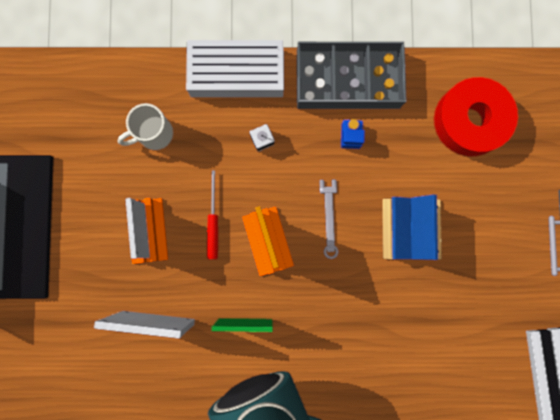

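The aluminium candidates in the top view are the grey plate in the orange stand (146,230), the larger grey slab (150,322) and the green plate (243,325). Green is excluded. Of the two grey ones, the plate in the stand is the smaller, and it is the one that stands in an orange stand. I'll confirm that in a crop and measure the geometry.

```bash
python3 - <<'E'
from h import *
np.set_printoptions(precision=4,suppress=True)
im=np.load("pics/scene_i.npy")
cv2.imwrite("pics/crop1.png",cv2.resize(im[180:350,320:480],None,fx=3.5,fy=3.5,interpolation=cv2.INTER_CUBIC)[...,::-1])
C={c:cloud(c,np.load(f"pics/{c}_d.npy")) for c in("top","scene")}
def rect(P,m,name):
    q=P[m]; 
    if len(q)<8: print(name,"few",len(q));return
    (cx,cy),(w,h),a=cv2.minAreaRect((q[:,:2]*1000).astype(np.float32))
    print(name,len(q),"c",cx,cy,"wh",w,h,a,"z",np.percentile(q[:,2],[5,50,95]))
for c,P in C.items():
    x,y,z=P[...,0],P[...,1],P[...,2]
    A=(abs(x-.537)<.1)&(abs(y-.33)<.07); G=(abs(x-.513)<.1)&(abs(y-.06)<.08); R=(abs(x-.538)<.1)&(abs(y+.26)<.1)
    rect(P,A&(z>.118)&(z<.14),c+" alu top"); rect(P,A&(z>.04),c+" alu all")
    rect(P,A&(z>.024)&(z<.04),c+" standb"); rect(P,G&(z>.024)&(z<.04),c+" standa")
    rect(P,G&(z>.168)&(z<.19),c+" gold top"); rect(P,G&(z>.04),c+" gold all")
    rect(P,R&(z>.085),c+" backstop top"); rect(P,R&(z>.02),c+" cradle all")
    # cradle face normals
    m=R&(z>.04)&(z<.09); q=P[m]; 
    # big grey slab
    B=(abs(x-.345)<.08)&(abs(y-.3)<.1)&(z>.02); rect(P,B,c+" slab")
    if len(q)>10:
        best=None;rng=np.random.default_rng(0)
        for _ in range(300):
            a,b,d=q[rng.choice(len(q),3,False)];n=np.cross(b-a,d-a);l=np.linalg.norm(n)
            if l<1e-6: continue
            n/=l;k=abs((q-a)@n)<.002
            if best is None or k.sum()>best.sum(): best=k
        s=q[best];o=s.mean(0);n=np.linalg.svd(s-o)[2][2];n*=np.sign(n[2])
        print(c,"face n",n,"tilt",np.degrees(np.arcsin(n[2])),"yaw",np.degrees(np.arctan2(n[1],n[0])),best.sum(),len(q),o,"x",s[:,0].min(),s[:,0].max())
E
```

```text
top alu top 376 c 535.378662109375 328.7027587890625 wh 119.7014389038086 11.939765930175781 6.585217475891113 z [0.1208 0.1271 0.13  ]
top alu all 967 c 535.5181884765625 328.3988342285156 wh 119.85395812988281 12.310495376586914 6.996974945068359 z [0.0468 0.1054 0.1292]
top standb 589 c 535.7608642578125 326.98211669921875 wh 139.26675415039062 40.93902587890625 5.473880767822266 z [0.0262 0.0313 0.0361]
top standa 813 c 511.272705078125 57.833778381347656 wh 139.6249542236328 40.910831451416016 16.597217559814453 z [0.0282 0.0318 0.0347]
top gold top 340 c 514.9171752929688 58.801475524902344 wh 119.71634674072266 9.950847625732422 16.540952682495117 z [0.1754 0.1777 0.1801]
top gold all 1298 c 514.9171752929688 58.801475524902344 wh 119.71634674072266 9.950847625732422 16.540952682495117 z [0.1765 1.0575 1.0575]
top backstop top 478 c 536.85009765625 -288.8495178222656 wh 16.374101638793945 134.5663299560547 88.43348693847656 z [0.0859 0.092  0.0959]
top cradle all 2895 c 537.1046142578125 -267.9880065917969 wh 109.33016967773438 135.7803192138672 88.98983764648438 z [0.0325 0.0
[... 1016 characters left out ...]
157 c 520.7776489257812 60.382972717285156 wh 120.9276351928711 11.913090705871582 16.8695068359375 z [0.0495 0.1292 0.1787]
scene backstop top 259 c 543.8327026367188 -285.69921875 wh 20.99701499938965 135.77081298828125 89.24636840820312 z [0.0857 0.0909 0.0957]
scene cradle all 1878 c 543.6298828125 -253.2174530029297 wh 85.94962310791016 137.03086853027344 89.24636840820312 z [0.0292 0.0498 0.0925]
scene slab 2738 c 348.4490661621094 303.3440856933594 wh 162.12454223632812 16.793956756591797 83.00215911865234 z [0.0299 0.1105 0.1625]
scene face n [0.0069 0.9072 0.4206] tilt 24.871612896897105 yaw 89.56114185593172 603 1268 [ 0.5434 -0.2727  0.0657] x 0.4759939812680422 0.6114435703104032
```

View pics/crop1.png

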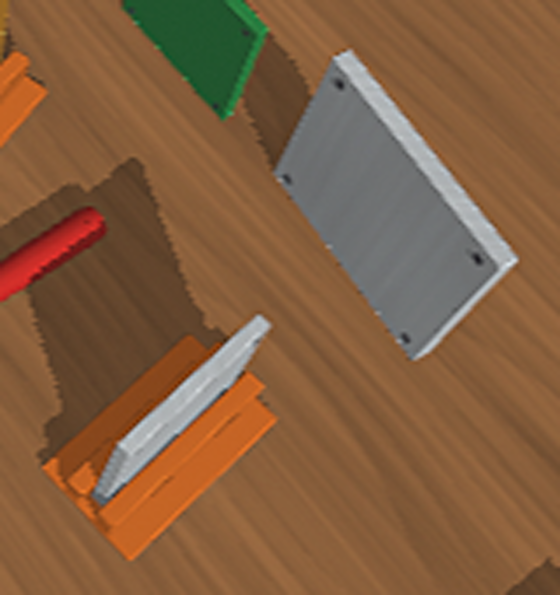

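The crop confirms it: the grey plate in the orange stand is 120 mm wide with its top at z = 0.128 m. The other grey slab is 162 mm long and bare on the table. From both cameras averaged:

| Item | Position (m) | Yaw |
|---|---|---|
| Alu plate | (0.538, 0.329) | 6.6° |
| Gold plate | (0.518, 0.0595) | 16.6° |
| Seat corner | (0.540, -0.257) | -0.9° |

I'm moving above the alu plate now.

```bash
python3 -m creep '0 0 -20 0 0 .0642 1;0 0 -20 0 0 .0642 1;0 0 -20 0 0 .0642 1;0 0 -20 0 0 .0642 1;0 0 -20 0 0 .0642 1'
python3 -m creep '14.3 -36.2 0 0 0 0 1;14.3 -36.2 0 0 0 0 1;14.3 -36.2 0 0 0 0 1;14.3 -36.2 0 0 0 0 1;14.3 -36.2 0 0 0 0 1'
```

```text
t: 1.02
position: [0.2861, -0.6113, 0.3092]
eef_rot: [0.0, 0.998, 0.057, 0.0]
ft_force: [-0.6, -0.1, -0.2]
grip_width: 0.0852
finger_force: 0.0
t: 1.43
position: [0.3361, -0.4215, 0.3082]
eef_rot: [0.0, 0.998, 0.058, 0.0]
ft_force: [0.7, -0.3, -0.1]
grip_width: 0.0859
finger_force: 0.0
```

```bash
python3 -m creep '14.3 -36.2 0 0 0 0 1;14.3 -36.2 0 0 0 0 1;14.3 -36.2 0 0 0 0 1;14.3 -36.2 0 0 0 0 1;14.3 -36.2 0 0 0 0 1'
python3 -m creep '14.3 -36.2 0 0 0 0 1;14.3 -36.2 0 0 0 0 1;14.3 -36.2 0 0 0 0 1;14.3 -36.2 0 0 0 0 1;14.3 -36.2 0 0 0 0 1'
python3 -m creep '14.3 -36.2 0 0 0 0 1;14.3 -36.2 0 0 0 0 1;14.3 -36.2 0 0 0 0 1;14.3 -36.2 0 0 0 0 1;14.3 -36.2 0 0 0 0 1'
python3 -m creep '14.3 -36.2 0 0 0 0 1;14.3 -36.2 0 0 0 0 1;14.3 -36.2 0 0 0 0 1;14.3 -36.2 0 0 0 0 1;14.3 -36.2 0 0 0 0 1' | head -3
python3 -m creep '0 0 16 0 0 0 1;0 0 16 0 0 0 1;0 0 16 0 0 0 1;0 0 16 0 0 0 1;0 0 16 0 0 0 1'
python3 - <<'E'
from h import *
for c in ("top","scene"):
    im,d=imaging.camera(c);cv2.imwrite(f"pics/{c}1.png",im[...,::-1])
    P=cloud(c,d);x,y,z=P[...,0],P[...,1],P[...,2]
    m=(abs(x-.538)<.1)&(abs(y-.33)<.07)&(z>.118)&(z<.135)
    print(c,m.sum(), cv2.minAreaRect((P[m][:,:2]*1000).astype(np.float32)) if m.sum()>9 else 0)
    m=(abs(x-.538)<.15)&(abs(y-.33)<.1)&(z>.19)&(z<.25)
    print(c,m.sum(), cv2.minAreaRect((P[m][:,:2]*1000).astype(np.float32)) if m.sum()>9 else 0)
a=cv2.imread("pics/top1.png")[120:330,40:320];b=cv2.imread("pics/scene1.png")[180:390,230:510]
cv2.imwrite("pics/m1.png",np.hstack([cv2.resize(a,(400,300)),cv2.resize(b,(400,300))]))
E
```

```text
t: 1.85
position: [0.3859, -0.2334, 0.3084]
eef_rot: [0.0, 0.998, 0.058, 0.0]
ft_force: [1.1, -0.1, 0.4]
grip_width: 0.085
finger_force: 0.0
t: 2.27
position: [0.4358, -0.0451, 0.3086]
eef_rot: [0.0, 0.998, 0.058, 0.001]
ft_force: [0.6, -1.0, -0.2]
grip_width: 0.0852
finger_force: 0.0
t: 2.68
position: [0.4858, 0.1432, 0.3085]
eef_rot: [-0.0, 0.998, 0.059, 0.0]
ft_force: [1.0, -1.1, -0.1]
grip_width: 0.0855
finger_force: 0.0
t: 3.1
position: [0.5358, 0.3313, 0.3082]
eef_rot: [-0.0, 0.998, 0.059, 0.0]
t: 3.52
position: [0.5357, 0.3293, 0.2274]
eef_rot: [0.0, 0.998, 0.058, 0.0]
ft_force: [-0.8, 0.1, -0.4]
grip_width: 0.0855
finger_force: 0.0
top 255 ((535.5977172851562, 328.2580871582031), (120.08586120605469, 11.737250328063965), 6.498022079467773)
top 0 0
scene 314 ((540.9589233398438, 330.08587646484375), (120.46233367919922, 10.122751235961914), 6.512402057647705)
scene 0 0
```

View pics/m1.png

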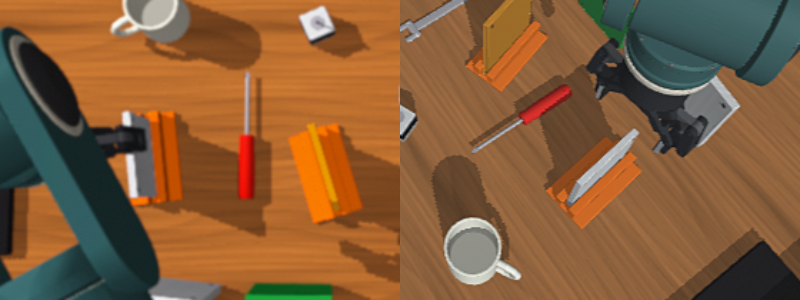

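The gripper straddles the plate in line with it (plate top at crop-left (140,150), crop-right (600,165)). I'm descending and gripping.

```bash
python3 -m creep '0.5 0 25 0 0 0 1;0.5 0 25 0 0 0 1;0.5 0 25 0 0 0 1;0.5 0 25 0 0 0 1;0.3 0 27 0 0 0 1'
python3 -m creep '0 0 0 0 0 0 1;0 0 0 0 0 0 0.3;0 0 0 0 0 0 0.15;0 0 0 0 0 0 0;0 0 0 0 0 0 0'
python3 -m creep '0 0 0 0 0 0 0;0 0 0 0 0 0 0;0 0 0 0 0 0 0;0 0 0 0 0 0 0;0 0 0 0 0 0 0'
```

```text
t: 4.03
position: [0.5386, 0.3297, 0.1019]
eef_rot: [-0.0, 0.998, 0.058, 0.001]
ft_force: [1.3, 0.2, 0.0]
grip_width: 0.0858
finger_force: 0.0
t: 4.45
position: [0.5387, 0.3298, 0.1033]
eef_rot: [-0.001, 0.998, 0.058, 0.001]
ft_force: [0.2, -0.2, 0.1]
grip_width: 0.0392
finger_force: 0.0
t: 4.87
position: [0.5383, 0.3296, 0.1021]
eef_rot: [-0.0, 0.998, 0.058, 0.0]
ft_force: [-0.9, -0.9, 6.8]
grip_width: 0.0067
finger_force: 58.8
```

```bash
cat >> h.py <<'E'
from scipy.spatial.transform import Rotation as Rot
def togo(pos,R):
    s=monitor.read_state();w,x,y,z=s["eef_rot"];C=Rot.from_quat([x,y,z,w])
    p=np.array(s["position"])
    print("t",round(s["t"],2),"pos",np.round(p,4),"shift mm",np.round(C.inv().apply(np.array(pos)-p)*1000,1),"(in goal axes",np.round(Rot.from_matrix(R).inv().apply(np.array(pos)-p)*1000,1),") turn",np.round((C.inv()*Rot.from_matrix(R)).as_rotvec(),3),"F",np.round(s["ft_force"],1),"w",round(s["grip_width"],4),s["finger_force"])
CY=np.radians(-0.9)
ex=np.array([np.cos(CY),np.sin(CY),0]); t=np.radians(25)
n=np.array([-np.sin(CY)*np.cos(t),np.cos(CY)*np.cos(t),np.sin(t)]); u=np.cross(ex,n)
corner=np.array([.5403,-.2573,.032])
RP=np.column_stack([ex,-n,-u])   # tool frame for placing
E
python3 -m creep '0 0 -10 0 0 0 0;0 0 -20 0 0 0 0;0 0 -35 0 0 0 0;0 0 -40 0 0 0 0;0 0 -40 0 0 0 0'
python3 -m creep '0 0 -35 0 0 0 0;0 0 -30 0 0 0 0;0 0 -20 0 0 0 0;0 0 -15 0 0 0 0;0 0 -5 0 0 0 0'
python3 - <<'E'
from h import *
print(n,u,np.linalg.det(RP))
togo(corner+.02*n+.15*u,RP)
togo([.54,-.29,.35],RP)
c="scene";im,d=imaging.camera(c);P=cloud(c,d);x,y,z=P[...,0],P[...,1],P[...,2]
m=(abs(x-.538)<.1)&(abs(y-.33)<.035)&(z>.2)&(z<.33)
q=P[m];print(m.sum(),np.percentile(q,[1,50,99],axis=0))
cv2.imwrite("pics/s2.png",im[...,::-1])
E
```

```text
t: 5.28
position: [0.5374, 0.3291, 0.2478]
eef_rot: [0.0, 0.998, 0.058, -0.001]
ft_force: [1.6, 0.9, -2.9]
grip_width: 0.0068
finger_force: 58.9
t: 5.7
position: [0.5381, 0.3294, 0.3544]
eef_rot: [-0.001, 0.998, 0.058, 0.001]
ft_force: [0.8, -0.1, -2.8]
grip_width: 0.0066
finger_force: 58.9
[0.01423566 0.90619598 0.42261826] [-0.0066382  -0.42256612  0.90630779] 0.9999999999999999
t 5.7 pos [0.5381 0.3294 0.3544] shift mm [-72.7 628.1 177.1] (in goal axes [  11.4  647.9 -105.7] ) turn [0.434 0.026 0.131] F [ 0.8 -0.1 -2.8] w 0.0066 58.888782262802124
t 5.7 pos [0.5381 0.3294 0.3544] shift mm [-70.3 615.4   3.5] (in goal axes [  11.6  563.2 -257.7] ) turn [0.434 0.026 0.131] F [ 0.8 -0.1 -2.8] w 0.0066 58.888782262802124
394 [[0.48630659 0.32872813 0.261362  ]
 [0.56691226 0.33644356 0.29539543]
 [0.60060323 0.34170777 0.32953093]]
```

View pics/s2.png

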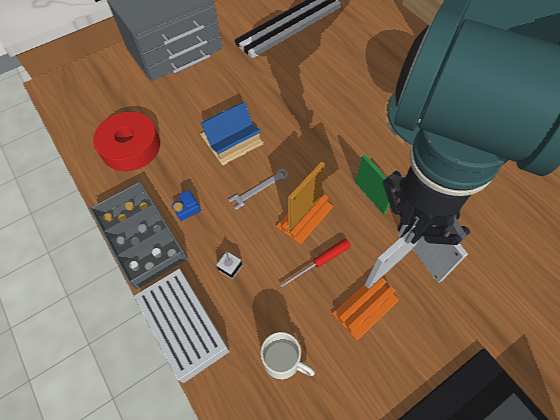

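The alu plate is held cleanly (pixel 390,255) and the stand is empty. I'm carrying it over above the gold plate and tilting it at the rest.

```bash
python3 -m creep '-1.2 10 0 0 0 0 0;-2.8 25 0 0 0 0 0;-4 35 0 0 0 0 0;-4 35 0 0 0 0 0;-4 35 0 0 0 0 0' >/dev/null
python3 -m creep '-4 35 0 0 0 0 0;-4 35 0 0 0 0 0;-4 35 0 0 0 0 0;-4 35 0 0 0 0 0;-4 35 0 0 0 0 0' >/dev/null
python3 -m creep '-4 35 0 0 0 0 0;-4 35 0 0 0 0 0;-4 35 0 0 0 0 0;-4 35 0 0 0 0 0;-4 35 0 0 0 0 0' >/dev/null
python3 -m creep '-4 35 0 0 0 0 0;-4 35 0 0 0 0 0;-3 28 0 0 0 0 0;-2 17 0 0 0 0 0;-1.2 10 0 0 0 0 0'
python3 -m creep '0 0 0 .087 .005 .026 0;0 0 0 .087 .005 .026 0;0 0 0 .087 .005 .026 0;0 0 0 .087 .005 .026 0;0 0 0 .087 .005 .026 0' >/dev/null
python3 -m creep '0 0 0 0 0 0 0;0 0 0 0 0 0 0;0 0 0 0 0 0 0;0 0 0 0 0 0 0;0 0 0 0 0 0 0'
python3 - <<'E'
from h import *
togo(corner+.015*n+.134*u,RP)
E
```

```text
t: 7.42
position: [0.5391, -0.2916, 0.3494]
eef_rot: [-0.001, 0.998, 0.057, -0.001]
ft_force: [-0.4, -0.4, -2.6]
grip_width: 0.007
finger_force: 58.9
t: 8.25
position: [0.5401, -0.2887, 0.352]
eef_rot: [-0.215, 0.977, -0.007, 0.0]
ft_force: [0.2, 0.3, -3.0]
grip_width: 0.0069
finger_force: 59.0
t 8.25 pos [ 0.5401 -0.2887  0.352 ] shift mm [1.000e-01 9.130e+01 1.695e+02] (in goal axes [ -0.3  91.8 169.3] ) turn [0.003 0.003 0.001] F [ 0.2  0.3 -3. ] w 0.0069 59.030949622392654
```

```bash
python3 -m creep '0 15 28 0 0 0 0;0 20 37 0 0 0 0;0 20 37 0 0 0 0;0 20 37 0 0 0 0;0 16.3 30.5 0 0 0 0'>/dev/null
python3 -m creep '0 0 0 0 0 0 0;0 0 0 0 0 0 0;0 0 0 0 0 0 0;0 0 0 0 0 0 0;0 0 0 0 0 0 0' | grep force
cat >> h.py <<'E'
def plate_in_cradle(cam,zlo,zhi,xlo=.004,xhi=.06,show=True,ylim=.1):
    """points in cradle frame (x normal, y along -ex, z up slope), fit a plane of dominant face"""
    im,d=imaging.camera(cam);P=cloud(cam,d)-corner
    off={"top":[-.0033,-.0008,0],"scene":[.0033,.0004,0]}[cam]   # measured bias of each camera vs the average
    P=P-np.array(off)
    L=np.stack([P@n,P@ex,P@u],-1)
    m=(L[...,2]>zlo)&(L[...,2]<zhi)&(L[...,0]>xlo)&(L[...,0]<xhi)&(abs(L[...,1])<ylim)&(d>0)
    return im,L,m
E
python3 - <<'E'
from h import *
np.set_printoptions(precision=4,suppress=True)
togo(corner+.015*n+.134*u,RP)
for c in("scene","top"):
    im,L,m=plate_in_cradle(c,.02,.15)
    q=L[m];print(c,m.sum(),np.percentile(q,[1,10,50,90,99],axis=0) if m.sum() else 0)
    cv2.imwrite(f"pics/{c}3.png",im[...,::-1])
a=cv2.imread("pics/scene3.png")[60:210,150:350];b=cv2.imread("pics/top3.png")[150:300,320:520]
cv2.imwrite("pics/m3.png",np.hstack([cv2.resize(a,(400,300)),cv2.resize(b,(400,300))]))
E
```

```text
ft_force: [0.1, -0.4, -3.3]
finger_force: 59.2
t 9.08 pos [ 0.5399 -0.3012  0.1629] shift mm [-0.3  0.6  3.2] (in goal axes [-0.3  0.6  3.2] ) turn [0.003 0.001 0.001] F [ 0.1 -0.4 -3.3] w 0.0068 59.234623443335295
scene 1723 [[ 0.0128 -0.0582  0.0444]
 [ 0.0155 -0.0469  0.0551]
 [ 0.0183  0.0024  0.0994]
 [ 0.0211  0.0502  0.1403]
 [ 0.0231  0.0598  0.149 ]]
top 2282 [[ 0.0149 -0.0583  0.0445]
 [ 0.0165 -0.0484  0.055 ]
 [ 0.0186 -0.0001  0.1004]
 [ 0.0205  0.0483  0.1405]
 [ 0.0221  0.0589  0.1491]]
```

View pics/m3.png

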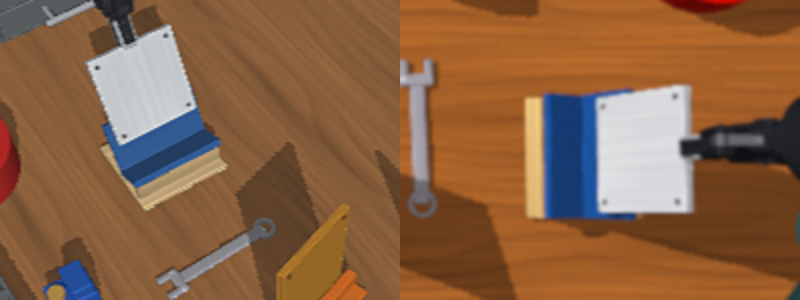

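The alu plate hangs parallel over the seat and is centred to about 0.5 mm. In the cradle frame its lower edge is 43 mm up and its back face 8 mm off. I'm lowering it.

```bash
python3 -m creep '0 1 8 0 0 0 0;0 1 10 0 0 0 0;0 1 10 0 0 0 0;0 1 8 0 0 0 0;0 1 3 0 0 0 0' >/dev/null
python3 -m creep '0 0 0 0 0 0 0;0 0 0 0 0 0 0;0 0 0 0 0 0 0;0 0 0 0 0 0 0;0 0 0 0 0 0 0' | grep force
python3 - <<'E'
from h import *
np.set_printoptions(precision=4,suppress=True)
togo(corner+.005*n+.094*u,RP)
for c in("scene","top"):
    im,L,m=plate_in_cradle(c,.03,.10)
    q=L[m];A=np.c_[np.ones(len(q)),q[:,1],q[:,2]]
    k=np.linalg.lstsq(A,q[:,0],rcond=None)[0];r=abs(q[:,0]-A@k)<.003;k=np.linalg.lstsq(A[r],q[r,0],rcond=None)[0]
    print(c,m.sum(),"front x0,slope",k,"y",np.percentile(q[:,1],[.5,99.5]))
E
python3 -m creep '0 0 1 0 0 0 0;0 0 1 0 0 0 0;0 0 1 0 0 0 0;0 0 0 0 0 0 0;0 0 0 0 0 0 0' | grep force
```

```text
ft_force: [1.1, 0.2, -2.5]
finger_force: 59.2
t 10.02 pos [ 0.5392 -0.2888  0.1227] shift mm [0.6 4.7 1.5] (in goal axes [0.6 4.7 1.5] ) turn [ 0.001  0.004 -0.   ] F [ 1.1  0.2 -2.5] w 0.0069 59.22973087057471
scene 1063 front x0,slope [ 0.0108 -0.0041  0.028 ] y [-0.0605  0.0591]
top 1358 front x0,slope [ 0.011  -0.0028  0.0333] y [-0.0589  0.0587]
ft_force: [-4.2, -6.1, 8.2]
finger_force: 61.2
```

```bash
python3 -m creep '0 1 0 .01 0 0 0;0 1 0 .01 0 0 0;0 1 0 .01 0 0 0;0 0.5 0 0 0 0 0;0 0 0 0 0 0 0' | grep force
python3 - <<'E'
from h import *
np.set_printoptions(precision=4,suppress=True)
togo(corner+.005*n+.094*u,RP)
for c in("scene","top"):
    im,L,m=plate_in_cradle(c,.03,.10)
    q=L[m];A=np.c_[np.ones(len(q)),q[:,1],q[:,2]]
    k=np.linalg.lstsq(A,q[:,0],rcond=None)[0];r=abs(q[:,0]-A@k)<.003;k=np.linalg.lstsq(A[r],q[r,0],rcond=None)[0]
    print(c,m.sum(),"front x0,slope",k,"y",np.percentile(q[:,1],[.5,99.5]))
E
```

```text
ft_force: [-5.8, -5.0, 8.8]
finger_force: 61.3
t 10.95 pos [ 0.539  -0.2918  0.1198] shift mm [0.7 0.9 0.1] (in goal axes [0.7 0.8 0.1] ) turn [-0.028  0.003 -0.001] F [-5.8 -5.   8.8] w 0.0066 61.30250461399555
scene 1077 front x0,slope [ 0.0107 -0.0036 -0.005 ] y [-0.0601  0.0592]
top 1423 front x0,slope [ 0.0111 -0.0017 -0.0066] y [-0.0588  0.0586]
```

```bash
python3 -m creep '0 .7 0 0 0 0 0;0 0 0 0 0 0 0;0 0 0 0 0 0 0;0 0 0 0 0 0 0.2;0 0 0 0 0 0 0.3' | grep force
python3 -m creep '0 0 0 0 0 0 .4;0 0 0 0 0 0 .4;0 0 0 0 0 0 .4;0 0 0 0 0 0 .4;0 0 0 0 0 0 .4' | grep -E 'force|grip'
python3 - <<'E'
from h import *
np.set_printoptions(precision=4,suppress=True)
togo(corner+.005*n+.094*u,RP)
for c in("scene","top"):
    im,L,m=plate_in_cradle(c,.03,.10)
    q=L[m];A=np.c_[np.ones(len(q)),q[:,1],q[:,2]]
    k=np.linalg.lstsq(A,q[:,0],rcond=None)[0];r=abs(q[:,0]-A@k)<.003;k=np.linalg.lstsq(A[r],q[r,0],rcond=None)[0]
    print(c,m.sum(),"front x0,slope",k,"y",np.percentile(q[:,1],[.5,99.5]))
E
```

```text
ft_force: [-0.7, -0.2, -0.1]
finger_force: 0.0
ft_force: [0.4, 0.4, 0.8]
grip_width: 0.0345
finger_force: 0.0
t 11.88 pos [ 0.5391 -0.2913  0.1181] shift mm [ 0.6  0.5 -1.6] (in goal axes [ 0.6  0.5 -1.6] ) turn [-0.029  0.004 -0.   ] F [0.4 0.4 0.8] w 0.0345 0.0
scene 1074 front x0,slope [ 0.0109  0.0025 -0.0142] y [-0.0602  0.059 ]
top 1426 front x0,slope [ 0.011  -0.0024 -0.0104] y [-0.0591  0.0587]
```

The alu plate is released and stands against the backstop. I'm withdrawing up the slope, moving to the front, shutting the fingers and turning to press.

```bash
python3 -m creep '0 0 -8 0 0 0 .4;0 0 -15 0 0 0 .4;0 0 -20 0 0 0 .4;0 0 -25 0 0 0 .4;0 0 -25 0 0 0 .2' | grep -E 'force|pos'
python3 -m creep '0 -20 -15 0 0 0 0;0 -30 -15 0 0 0 0;0 -35 -10 0 0 0 0;0 -35 0 0 0 0 0;0 -20 0 0 0 0 0' | grep -E 'pos'
python3 -m creep '0 0 0 -.116 0 0 0;0 0 0 -.116 0 0 0;0 0 0 -.116 0 0 0;0 0 0 -.116 0 0 0;0 0 0 -.116 0 0 0' | grep -E 'pos|rot'
python3 -m creep '0 0 0 -.116 0 0 0;0 0 0 -.116 0 0 0;0 0 0 -.116 0 0 0;0 0 0 -.116 0 0 0;0 0 0 -.116 0 0 0' | grep -E 'pos|rot'
cat >> h.py <<'E'
def Rpress(deg):
    a=np.radians(deg);h=np.cross([0,0,1],ex);tz=-np.sin(a)*h-np.cos(a)*np.array([0,0,1]);return np.column_stack([ex,np.cross(tz,ex),tz])
E
python3 - <<'E'
from h import *
np.set_printoptions(precision=4,suppress=True)
R=Rpress(40);tz=R[:,2]
togo(corner+.010*n+.040*u+.011*-tz+.02*n,R)
for c in("scene","top"):
    im,L,m=plate_in_cradle(c,.01,.13,.005,.016)
    cv2.imwrite(f"pics/{c}4.png",im[...,::-1])
    q=L[m];A=np.c_[np.ones(len(q)),q[:,1],q[:,2]]
    k=np.linalg.lstsq(A,q[:,0],rcond=None)[0];r=abs(q[:,0]-A@k)<.003;k=np.linalg.lstsq(A[r],q[r,0],rcond=None)[0]
    print(c,m.sum(),"front x0,slope",k,"y,z",np.percentile(q[:,1:],[.5,99.5],axis=0))
a=cv2.imread("pics/scene4.png")[60:210,150:350];b=cv2.imread("pics/top4.png")[150:300,320:520]
cv2.imwrite("pics/m4.png",np.hstack([cv2.resize(a,(400,300)),cv2.resize(b,(400,300))]))
E
```

```text
position: [0.5387, -0.334, 0.2035]
ft_force: [0.2, 0.5, -0.3]
finger_force: 0.0
position: [0.5408, -0.2245, 0.3042]
position: [0.5408, -0.2267, 0.3029]
eef_rot: [0.061, 0.998, -0.008, -0.0]
position: [0.541, -0.226, 0.3029]
eef_rot: [0.343, 0.939, -0.007, -0.002]
t 13.65 pos [ 0.541  -0.226   0.3029] shift mm [  -0.4 -127.   172.2] (in goal axes [  -0.2 -126.5  172.5] ) turn [ 0.002 -0.001  0.   ] F [-0.  -0.4  0.3] w 0.0 0.0
scene 1703 front x0,slope [ 0.0106  0.0001 -0.0108] y,z [[-0.0602  0.0107]
 [ 0.0589  0.1203]]
top 1400 front x0,slope [ 0.0111 -0.0005 -0.0123] y,z [[-0.0603  0.0113]
 [ 0.0587  0.1215]]
```

View pics/m4.png

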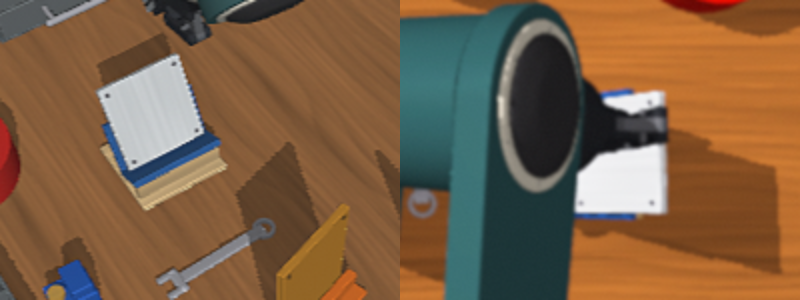

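The plate lies on the ledge, centred, and its top edge reads 120 mm (crop-left (150,110)). Pressing now.

```bash
python3 -m creep '0 -25 35 0 0 0 0;0 -25 33 0 0 0 0;0 -25 34 0 0 0 0;0 -25 33 0 0 0 0;0 -15 20 0 0 0 0' >/dev/null
python3 -m creep '0 -12 17 0 0 0 0;0 1 3 0 0 0 0;0 2 4 0 0 0 0;0 2 4 0 0 0 0;0 0.8 2 0 0 0 0' | grep -E 'pos|ft'
python3 - <<'E'
from h import *
R=Rpress(40);tz=R[:,2]
togo(corner+.010*n+.040*u+.011*-tz,R)
E
python3 -m creep '0 .4 .9 0 0 0 0;0 .4 .9 0 0 0 0;0 .4 .9 0 0 0 0;0 0 0 0 0 0 0;0 0 0 0 0 0 0' | grep -E 'pos|ft'
```

```text
position: [0.5404, -0.2521, 0.0841]
ft_force: [0.3, 0.1, 0.2]
t 14.58 pos [ 0.5404 -0.2521  0.0841] shift mm [0.  2.5 6.3] (in goal axes [-0.   2.5  6.3] ) turn [-0.004  0.001  0.001] F [0.3 0.1 0.2] w 0.0003 0.0
position: [0.5396, -0.2537, 0.0809]
ft_force: [0.1, 0.1, 0.4]
```

```bash
python3 -m creep '0 .4 .9 0 0 0 0;0 .4 .9 0 0 0 0;0 .2 .5 0 0 0 0;0 0 0 0 0 0 0;0 0 0 0 0 0 0' | grep -E 'pos|ft'
python3 -m creep '0 .2 .5 0 0 0 0;0 .2 .5 0 0 0 0;0 .2 .5 0 0 0 0;0 0 0 0 0 0 0;0 0 0 0 0 0 0' | grep -E 'pos|ft'
```

```text
position: [0.5394, -0.2561, 0.0795]
ft_force: [-0.6, 0.6, -0.5]
position: [0.5394, -0.2575, 0.0788]
ft_force: [-0.1, 0.4, -0.2]
```

```bash
python3 -m creep '0 .2 .5 0 0 0 0;0 .2 .5 0 0 0 0;0 .2 .5 0 0 0 0;0 0 0 0 0 0 0;0 0 0 0 0 0 0' | grep -E 'pos|ft'
python3 -m creep '0 .2 .5 0 0 0 0;0 .2 .5 0 0 0 0;0 0 0 0 0 0 0;0 0 0 0 0 0 0;0 0 0 0 0 0 0' | grep -E 'pos|ft'
python3 - <<'E'
from h import *
R=Rpress(40);tz=R[:,2]
togo(corner+.010*n+.040*u+.011*-tz,R)
E
```

```text
position: [0.5394, -0.2589, 0.078]
ft_force: [-0.1, 0.4, 0.8]
position: [0.5394, -0.2598, 0.0775]
ft_force: [-0.1, 0.8, 0.2]
t 16.67 pos [ 0.5394 -0.2598  0.0775] shift mm [ 0.8  0.8 -3.7] (in goal axes [ 0.8  0.8 -3.7] ) turn [-0.004  0.002  0.003] F [-0.1  0.8  0.2] w -0.0001 0.0
```

```bash
python3 -m creep '0 .2 .5 0 0 0 0;0 .2 .5 0 0 0 0;0 .2 .5 0 0 0 0;0 0 0 0 0 0 0;0 0 0 0 0 0 0' | grep -E 'pos|ft'
python3 -m creep '0 .2 .5 0 0 0 0;0 .2 .5 0 0 0 0;0 0 0 0 0 0 0;0 0 0 0 0 0 0;0 0 0 0 0 0 0' | grep -E 'pos|ft'
python3 - <<'E'
from h import *
R=Rpress(40);tz=R[:,2]
s=monitor.read_state();p=np.array(s["position"])+.011*tz-corner
print("tip in cradle n,ex,u mm",p@n*1e3,p@ex*1e3,p@u*1e3)
for c in("scene",):
    im,L,m=plate_in_cradle(c,.01,.13,.005,.016)
    q=L[m];A=np.c_[np.ones(len(q)),q[:,1],q[:,2]]
    k=np.linalg.lstsq(A,q[:,0],rcond=None)[0];print(k,m.sum(),np.percentile(q[:,1:],[.5,99.5],axis=0))
    cv2.imwrite("pics/s5.png",cv2.resize(im[60:210,150:350],(800,600),interpolation=cv2.INTER_CUBIC)[...,::-1])
E
```

```text
position: [0.5394, -0.2613, 0.0767]
ft_force: [-0.5, 1.1, -0.8]
position: [0.5394, -0.2622, 0.0763]
ft_force: [0.1, -0.1, -0.3]
tip in cradle n,ex,u mm 4.315233363308515 -0.8187763424332316 37.53106214232627
[ 0.01065559  0.00954801 -0.01541237] 946 [[-0.01460641  0.01057617]
 [ 0.05882706  0.1204524 ]]
```

View pics/s5.png

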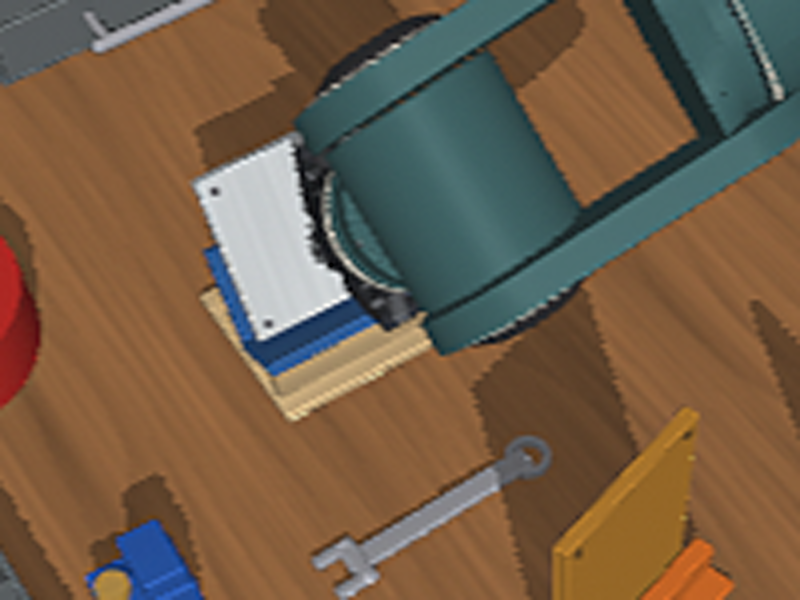

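```bash
for i in 1; do python3 -m creep '0 .2 .5 0 0 0 0;0 .2 .5 0 0 0 0;0 .2 .5 0 0 0 0;0 0 0 0 0 0 0;0 0 0 0 0 0 0' | grep -E 'ft'; done
python3 -m creep '0 .2 .5 0 0 0 0;0 .2 .5 0 0 0 0;0 .2 .5 0 0 0 0;0 0 0 0 0 0 0;0 0 0 0 0 0 0' | grep -E 'ft'
python3 -m creep '0 .2 .5 0 0 0 0;0 .2 .5 0 0 0 0;0 0 0 0 0 0 0;0 0 0 0 0 0 0;0 0 0 0 0 0 0' | grep -E 'pos|ft'
python3 -c "
from h import *
s=monitor.read_state();w,x,y,z=s['eef_rot'];C=Rot.from_quat([x,y,z,w]).as_matrix()
p=np.array(s['position'])+.011*C[:,2]-corner
print(p@n*1e3,p@ex*1e3,p@u*1e3,C[:,2],s['wrist_torque'])"
```

```text
ft_force: [0.2, 0.2, 0.6]
ft_force: [-0.5, 1.1, -0.6]
position: [0.5393, -0.266, 0.0742]
ft_force: [0.5, -0.6, 0.4]
-0.004796489391045424 -0.8857728311667251 37.216507641196884 [-0.01212792 -0.63995848 -0.76831377] [ 0.32447339  0.00388941 -0.00769344]
```

```bash
python3 - <<'E'
from h import *
np.set_printoptions(precision=1,suppress=True,linewidth=150)
s=monitor.read_state();w,x,y,z=s['eef_rot'];C=Rot.from_quat([x,y,z,w]).as_matrix();p=np.array(s['position'])
print(s["q"],s["tau"],s["grip_width"])
for c in("scene","top"):
    im,L,m=plate_in_cradle(c,-.05,.2,.0,.2)
    dark=(im.max(-1)<70)&m&(abs(L[...,1])<.06)
    q=L[dark]*1e3;W=(q[:,:1]*n+q[:,1:2]*ex+q[:,2:]*u)/1e3+corner
    T=(W-p)@C*1e3   # tool frame
    o=np.argsort(-T[:,2])[:12];print(c,dark.sum(),"tool-frame farthest dark pts\n",np.c_[T[o],q[o]])
    al=m&(L[...,0]<.016)&(im.min(-1)>120)&(abs(L[...,1])<.065)
    q=L[al];A=np.c_[np.ones(len(q)),q[:,1:]];print("plate",al.sum(),np.linalg.lstsq(A,q[:,0],rcond=None)[0]*1e3,np.percentile(q*1e3,[1,99],axis=0))
E
```

```text
[-0.2 -0.   1.9 -0.7  1.2  1.7] [ -0.  -55.1 -57.3  -2.9   0.4  -0. ] 3.295622061104647e-05
scene 227 tool-frame farthest dark pts
 [[-14.   35.1 -20.5  13.6 -14.7  82.5]
 [-43.6  58.  -25.4   8.2 -44.2 105.4]
 [ 48.3  62.3 -28.9   9.5  47.7 110.4]
 [ 11.5  -1.8 -42.8  49.4  10.7  58.4]
 [  7.8  10.7 -43.   44.3   7.1  69.8]
 [ 11.7   0.4 -48.6  53.7  10.9  62.9]
 [ 11.   -2.9 -50.3  56.7  10.2  60.6]
 [ 11.5 -28.4 -80.   94.4  10.7  50.2]
 [ 10.6 -26.1 -81.   94.3   9.8  52.7]
 [  9.6  25.5 -82.3  73.6   9.  100. ]
 [ 12.3 -22.8 -82.9  94.6  11.5  56.6]
 [ 12.1  26.5 -83.2  73.9  11.5 101.3]]
plate 996 [ 10.6   1.  -10.3] [[  5.5  -8.2   0.4]
 [ 14.7  58.3 119.4]]
top 488 tool-frame farthest dark pts
 [[-49.7  60.3 -27.1   8.8 -50.3 108.2]
 [ -7.5   6.3 -44.1  47.1  -8.3  66.4]
 [ -7.9   7.  -50.8  52.9  -8.6  69.9]
 [ -6.3  10.8 -59.7  59.4  -7.1  77.1]
 [ -6.5  13.3 -60.8  59.3  -7.2  79.9]
 [ -7.   13.9 -72.   69.2  -7.7  85.2]
 [-11.3  26.3 -72.5  64.3 -11.9  96.6]
 [ -9.1  14.7 -74.   70.6  -9.8  86.7]
 [-11.4  25.9 -76.4  68.  -12.   97.9]
 [ 10.2  22.6 -77.5  70.4   9.5  95.3]
 [ -3.7  26.7 -78.   69.1  -4.3  99.2]
 [ -5.5  20.9 -78.9  72.4  -6.2  94.5]]
plate 1598 [ 11.4   6.4 -25.7] [[  1.1 -59.    0.9]
 [ 13.3  58.9 121.4]]
```

```bash
python3 - <<'E'
from h import *
np.set_printoptions(precision=1,suppress=True,linewidth=150)
s=monitor.read_state();w,x,y,z=s['eef_rot'];C=Rot.from_quat([x,y,z,w]).as_matrix();p=np.array(s['position'])
for c in("scene","top"):
    im,L,m=plate_in_cradle(c,-.05,.2,.0,.2)
    q=L[m];W=q[:,:1]*n+q[:,1:2]*ex+q[:,2:]*u+corner;T=(W-p)@C*1e3;q=q*1e3;col=im[m]
    k=(abs(T[:,0])<16)&(abs(T[:,1])<30)&(T[:,2]>-60)
    o=np.argsort(-T[k][:,2])[::max(1,k.sum()//40)];print(c,k.sum());print(np.c_[T[k][o],q[k][o],col[k][o]])
    # plate x profile by z, away from the gripper
    f=(q[:,1]<-35)|(q[:,1]>35)
    for a in range(10,120,20):
        g=f&(q[:,2]>a)&(q[:,2]<a+20)&(q[:,0]<16);print(a,g.sum(),np.percentile(q[g,0],[10,50,90]) if g.sum() else "")
E
```

```text
scene 163
[[  2.6 -29.5  13.9  10.    1.6   9.3 209.  214.  215. ]
 [ 15.6 -29.4  12.8  11.   14.6   9.8 205.  210.  211. ]
 [ -7.3 -22.3  12.3   8.3  -8.3  16.5 218.  222.  224. ]
 [ -3.2 -29.5  11.3  12.3  -4.1  10.4 203.  208.  209. ]
 [ -5.6 -24.7  10.8  10.7  -6.6  15.  211.  215.  218. ]
 [  8.5 -21.   10.1   9.8   7.6  18.6 202.  206.  209. ]
 [  7.4 -12.6   9.2   7.    6.5  26.6 202.  206.  209. ]
 [  9.  -26.9   8.4  13.8   8.   13.9 203.  209.  210. ]
 [  3.9 -17.4   8.2  10.    3.   22.7 208.  213.  214. ]
 [ 15.4 -26.9   7.9  14.3  14.5  14.2 204.  206.  210. ]
 [ 10.3  -5.4   7.4   5.6   9.5  33.8 200.  205.  207. ]
 [  5.5 -19.7   6.8  12.3   4.6  21.2 209.  212.  214. ]
 [  9.4 -14.9   6.1  10.8   8.6  25.8 202.  206.  209. ]
 [ 12.  -13.7   5.7  10.6  11.2  27.  200.  205.  207. ]
 [ 14.7 -12.5   5.   10.8  13.8  28.4 202.  207.  209. ]
 [ 13.6 -10.1   4.5  10.2  12.7  30.8 199.  205.  207. ]
 [  8.6  -6.6   3.9   9.3   7.8  34.3 203.  206.  208. ]
 [  5.3 -11.3   2.3  12.8   4.4  30.7 209.  213.  214. ]
 [ 14.3  -4.2   1.   10.8  13.5  37.6 200.  204.  208. ]
 [  5.9
[... 4032 characters left out ...]
13.2  10.9   7.   70.9 216.  217.  221. ]
 [ -6.7  27.8 -13.5  10.4  -7.4  72.8 141.  140.  143. ]
 [  5.7  26.  -13.6  11.2   5.   71.2 216.  216.  221. ]
 [  9.8  26.3 -14.1  11.6   9.   71.7 217.  217.  221. ]
 [  1.5  26.3 -14.6  12.    0.8  71.9 212.  211.  216. ]
 [ -2.7  28.4 -14.8  11.3  -3.4  73.9 224.  224.  229. ]
 [ -0.7  28.6 -15.3  11.7  -1.4  74.3 236.  236.  239. ]
 [-15.1  28.6 -15.9  12.2 -15.8  74.6 118.  117.  120. ]
 [ -7.4   5.4 -41.7  45.4  -8.2  64.5  66.   66.   68. ]
 [ -7.9   7.  -50.6  52.8  -8.6  69.8  53.   54.   56. ]]
10 179 [ 1.2 10.3 12.1]
30 187 [ 1.3 10.  12. ]
50 192 [ 1.2 10.  12. ]
70 184 [ 8.4  9.9 11.7]
90 191 [ 8.   9.8 11.5]
110 175 [ 2.5  8.7 11.1]
```

```bash
python3 -m creep '0 .4 1 0 0 0 0;0 .4 1 0 0 0 0;0 .2 .5 0 0 0 0;0 0 0 0 0 0 0;0 0 0 0 0 0 0' | grep -E 'ft'
python3 -m creep '0 .4 1 0 0 0 0;0 .4 1 0 0 0 0;0 .2 .5 0 0 0 0;0 0 0 0 0 0 0;0 0 0 0 0 0 0' | grep -E 'pos|ft'
```

```text
ft_force: [-0.6, -0.3, 0.1]
position: [0.5392, -0.2708, 0.0716]
ft_force: [0.4, 0.3, 0.6]
```

```bash
python3 - <<'E'
from h import *
np.set_printoptions(precision=1,suppress=True,linewidth=150)
s=monitor.read_state();w,x,y,z=s['eef_rot'];C=Rot.from_quat([x,y,z,w]).as_matrix();p=np.array(s['position'])
for c in("scene","top"):
    im,L,m=plate_in_cradle(c,-.05,.2,.015,.2)
    q=L[m];W=q[:,:1]*n+q[:,1:2]*ex+q[:,2:]*u+corner;T=(W-p)@C*1e3;q=q*1e3;col=im[m]
    k=(abs(T[:,0])<25)&(abs(T[:,1])<45)&(T[:,2]>-100)&(T[:,2]<10)
    o=np.argsort(-T[k][:,2])[:25];print(c,k.sum());print(np.c_[T[k][o],q[k][o],col[k][o]])
    cv2.imwrite(f"pics/{c}6.png",im[...,::-1])
a=cv2.imread("pics/scene6.png")[70:170,170:290];b=cv2.imread("pics/top6.png")[160:270,350:470]
cv2.imwrite("pics/m6.png",np.hstack([cv2.resize(a,(400,400),interpolation=2),cv2.resize(b,(400,400),interpolation=2)]))
E
```

```text
scene 96
[[ 20.9 -41.    7.6  15.1  19.8   1.2  88.  102.  123. ]
 [ -9.6 -43.7   6.6  17.2 -10.6  -0.8  28.   56.   96. ]
 [  3.3 -43.6   6.4  17.3   2.3  -0.6  21.   49.   85. ]
 [  6.  -42.3   5.9  17.2   4.9   0.7  27.   49.   82. ]
 [ 22.6 -43.4   5.6  17.9  21.6  -0.1  23.   49.   86. ]
 [ -6.8 -42.5   5.6  17.6  -7.8   0.8  31.   52.   87. ]
 [ -2.9 -43.6   5.4  18.2  -3.9  -0.2  21.   49.   87. ]
 [ 16.3 -43.4   5.4  18.1  15.3  -0.1  22.   49.   86. ]
 [  9.9 -43.5   5.3  18.2   8.9  -0.1  22.   48.   85. ]
 [ 20.2 -44.6   5.1  18.9  19.2  -1.   25.   53.   90. ]
 [ -4.6 -44.8   2.3  21.5  -5.7   0.1  25.   54.   92. ]
 [ 14.6 -44.5   2.1  21.6  13.5   0.3  26.   54.   91. ]
 [  2.1 -44.6   1.   22.6   1.1   0.7  27.   54.   90. ]
 [  8.8 -44.5  -0.2  23.7   7.7   1.4  25.   53.   89. ]
 [ -4.4 -18.2  -4.3  16.2  -5.3  27.  203.  207.  211. ]
 [  3.3  29.5 -25.9  15.4   2.6  79.3 216.  220.  224. ]
 [  6.3   7.7 -27.5  26.2   5.5  60.2  89.   89.   91. ]
 [ 10.3   0.8 -28.2  29.7   9.4  54.3 161.  164.  167. ]
 [ 11.2  -5.  -31.9  35.5  10.4  50.6 203.  205.  207. ]
 [  6.7 
[... 1067 characters left out ...]
.   22.   25. ]
 [ -6.5  13.4 -65.8  58.4  -7.2  81.8  30.   30.   33. ]
 [-12.5  10.1 -68.2  61.9 -13.2  79.8 138.  139.  142. ]
 [-10.7  12.9 -69.9  62.2 -11.4  83.1  80.   81.   84. ]
 [-11.2  30.5 -72.8  57.5 -11.8 100.2  70.   70.   72. ]
 [-11.3  33.  -74.1  57.5 -11.9 103.   77.   76.   80. ]
 [-11.3  27.6 -75.8  61.4 -11.9  98.9  46.   45.   50. ]
 [ -9.   15.5 -76.   66.7  -9.7  88.1  35.   35.   38. ]
 [ -5.3  22.3 -77.3  65.   -6.   94.7  17.   19.   21. ]
 [-11.3  26.2 -77.4  63.4 -11.9  98.3  48.   49.   51. ]
 [ -3.5  26.7 -78.1  63.8  -4.1  99.   29.   29.   33. ]
 [-11.4  30.7 -78.5  62.4 -12.1 102.8  57.   58.   61. ]
 [-11.1  14.5 -78.6  69.4 -11.7  88.2  70.   70.   74. ]]
```

View pics/m6.png

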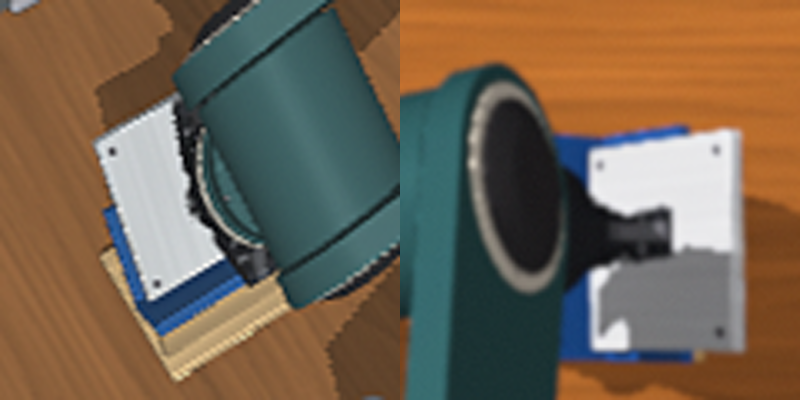

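The fingertips (right crop, near (665,235)) are still about 17 mm short of the face, so they sit roughly 35 mm further back than nominal. I'll creep the remaining distance under force watch.

```bash
python3 -m creep '0 1.2 2.7 0 0 0 0;0 1.2 2.7 0 0 0 0;0 1.2 2.7 0 0 0 0;0 .8 1.8 0 0 0 0;0 0 0 0 0 0 0' | grep -E 'ft'
python3 -m creep '0 .4 .9 0 0 0 0;0 .4 .9 0 0 0 0;0 0 0 0 0 0 0;0 0 0 0 0 0 0;0 0 0 0 0 0 0' | grep -E 'ft'
python3 -m creep '0 .4 .9 0 0 0 0;0 .2 .5 0 0 0 0;0 0 0 0 0 0 0;0 0 0 0 0 0 0;0 0 0 0 0 0 0' | grep -E 'pos|ft'
```

```text
ft_force: [0.4, -1.0, 0.3]
ft_force: [-0.9, 2.6, 1.0]
position: [0.5392, -0.2827, 0.0658]
ft_force: [-4.8, 16.5, 10.2]
```

```bash
python3 -m creep '0 .4 .9 0 0 0 0;0 .2 .5 0 0 0 0;0 0 0 0 0 0 0;0 0 0 0 0 0 0;0 0 0 0 0 0 0' | grep -E 'pos|ft'
```

```text
position: [0.5393, -0.2832, 0.0656]
ft_force: [-11.9, 33.7, 20.3]
```

Contact was felt with a firm normal force (about 20 N, then 40 N), so the plate is solid against the backstop. The contact also shows the real tips sit about 31 mm behind nominal, so I'll grip the gold plate deeper. I'm backing off and checking.

```bash
python3 -m creep '0 -.8 -1.8 0 0 0 0;0 -4 -9 0 0 0 0;0 -10 -22 0 0 0 0;0 0 -40 0 0 0 0;0 0 -40 0 0 0 0' | grep -E 'ft'
python3 -m creep '0 10 -38 0 0 0 0;0 10 -38 0 0 0 0;0 10 -38 0 0 0 0;0 10 -38 0 0 0 0.5;0 0 -20 0 0 0 1' | grep -E 'pos|ft'
python3 -m creep '0 0 0 .116 0 0 1;0 0 0 .116 0 0 1;0 0 0 .116 0 0 1;0 0 0 .116 0 0 1;0 0 0 .116 0 0 1' | grep -E 'pos|rot'
python3 - <<'E'
from h import *
np.set_printoptions(precision=4,suppress=True)
for c in("scene","top"):
    im,L,m=plate_in_cradle(c,.01,.13,.005,.016)
    q=L[m];A=np.c_[np.ones(len(q)),q[:,1],q[:,2]]
    k=np.linalg.lstsq(A,q[:,0],rcond=None)[0];r=abs(q[:,0]-A@k)<.003;k=np.linalg.lstsq(A[r],q[r,0],rcond=None)[0]
    print(c,m.sum(),"front x0,slope",k,"y,z",np.percentile(q[:,1:],[.5,99.5],axis=0))
a=np.radians(16.6);R=np.array([[np.cos(a),np.sin(a),0],[np.sin(a),-np.cos(a),0],[0,0,-1]])
togo([.518,.0595,.30],R)
E
```

```text
ft_force: [0.3, -0.1, 0.0]
position: [0.5425, -0.1207, 0.3049]
ft_force: [1.2, 0.4, 0.8]
position: [0.5425, -0.1214, 0.301]
eef_rot: [0.055, 0.998, -0.007, -0.001]
scene 1702 front x0,slope [ 0.0102  0.004  -0.0059] y,z [[-0.0604  0.0106]
 [ 0.0589  0.1205]]
top 272 front x0,slope [ 0.0106 -0.0018 -0.0068] y,z [[-0.0604  0.0103]
 [-0.0363  0.1017]]
t 22.95 pos [ 0.5421 -0.1238  0.3004] shift mm [ -27.3 -181.8  -19.8] (in goal axes [  29.3 -182.5    0.4] ) turn [ 0.11   0.019 -0.307] F [-0.3 -1.5 -0.4] w 0.0855 0.0
```

```bash
python3 -m creep '0 0 0 .027 .005 -.077 1;0 0 0 .027 .005 -.077 1;0 0 0 .028 .005 -.077 1;0 0 0 .028 .004 -.076 1;0 0 0 0 0 0 1' | grep -E 'rot'
python3 -m creep '5.9 -36.5 0 0 0 0 1;5.9 -36.5 0 0 0 0 1;5.9 -36.5 0 0 0 0 1;5.9 -36.5 0 0 0 0 1;5.9 -36.5 0 0 0 0 1' | grep -E 'pos'
python3 - <<'E'
from h import *
a=np.radians(16.6);R=np.array([[np.cos(a),np.sin(a),0],[np.sin(a),-np.cos(a),0],[0,0,-1]])
togo([.518,.0595,.133],R)
E
```

```text
eef_rot: [0.002, 0.989, 0.148, -0.002]
position: [0.517, 0.063, 0.2988]
t 23.78 pos [0.517  0.063  0.2988] shift mm [  0.5   2.7 165.8] (in goal axes [ -0.    3.7 165.8] ) turn [0.006 0.003 0.   ] F [ 0.3 -0.3 -0.7] w 0.0855 0.0
```

```bash
python3 -m creep '0 0 0 .006 .003 0 1;0 0 20 0 0 0 1;0 0 25 0 0 0 1;0 0 15 0 0 0 1;0 0 0 0 0 0 1' | grep -E 'pos'
python3 - <<'E'
from h import *
a=np.radians(16.6);R=np.array([[np.cos(a),np.sin(a),0],[np.sin(a),-np.cos(a),0],[0,0,-1]])
togo([.518,.0595,.133],R)
E
```

```text
position: [0.5165, 0.0615, 0.2353]
t 24.2 pos [0.5165 0.0615 0.2353] shift mm [  1.3   2.6 102.3] (in goal axes [  0.8   2.3 102.3] ) turn [-0.003  0.005  0.002] F [-0.5 -0.5 -1.3] w 0.0853 0.0
```

```bash
python3 -m creep '.3 .5 20 0 0 0 1;.3 .5 25 0 0 0 1;.3 .5 25 0 0 0 1;.3 .5 20 0 0 0 1;0 0.5 9 0 0 0 1' | grep -E 'pos|ft'
python3 -m creep '0 0 0 0 0 0 1;0 0 0 0 0 0 0.3;0 0 0 0 0 0 0.15;0 0 0 0 0 0 0;0 0 0 0 0 0 0' |grep -E 'pos|ft'
python3 -m creep '0 0 0 0 0 0 0;0 0 0 0 0 0 0;0 0 0 0 0 0 0;0 0 0 0 0 0 0;0 0 0 0 0 0 0'
python3 -m creep '0 0 -8 0 0 0 0;0 0 -20 0 0 0 0;0 0 -35 0 0 0 0;0 0 -40 0 0 0 0;0 0 -40 0 0 0 0'
python3 -m creep '0 0 -35 0 0 0 0;0 0 -30 0 0 0 0;0 0 -20 0 0 0 0;0 0 -10 0 0 0 0;0 0 0 0 0 0 0'
python3 - <<'E'
from h import *
s=monitor.read_state();print(s["position"])
for c in("scene","top"):
    im,d=imaging.camera(c);P=cloud(c,d);x,y,z=P[...,0],P[...,1],P[...,2]
    m=(abs(x-.52)<.1)&(abs(y-.06)<.06)&(z>.2)&(z<.4)&(im[...,0]>im[...,2]+40.)&(im[...,0]>80)
    q=P[m];print(c,m.sum(),np.percentile(q,[.5,50,99.5],axis=0).round(4))
togo([.54,-.29,.36],RP)
E
```

```text
position: [0.519, 0.0594, 0.1382]
ft_force: [-0.2, 0.4, 0.6]
position: [0.52, 0.0597, 0.1411]
ft_force: [0.4, 0.1, -0.5]
t: 25.45
position: [0.5197, 0.0597, 0.1405]
eef_rot: [-0.002, 0.989, 0.146, 0.0]
ft_force: [-1.2, 0.2, 6.2]
grip_width: 0.0083
finger_force: 61.3
t: 25.87
position: [0.5189, 0.0592, 0.2841]
eef_rot: [-0.002, 0.989, 0.146, -0.001]
ft_force: [2.4, -0.4, -3.4]
grip_width: 0.0083
finger_force: 60.0
t: 26.28
position: [0.5199, 0.059, 0.3797]
eef_rot: [-0.002, 0.989, 0.146, 0.001]
ft_force: [0.6, 0.5, -3.9]
grip_width: 0.0087
finger_force: 60.0
[0.51991168 0.05899446 0.37970149]
scene 1958 [[0.463  0.0466 0.2487]
 [0.5307 0.0674 0.3312]
 [0.5791 0.0813 0.399 ]]Traceback (most recent call last):
  File "<stdin>", line 6, in <module>
    return _quantile_unchecked(
        a, q, axis, out, overwrite_input, method, keepdims, weights)
    return _ureduce(a,
                    func=_quantile_ureduce_func,
    ...<5 lines>...
                    overwrite_input=overwrite_input,
                    method=method)
    r = func(a, **kwargs)
    result = _quantile(arr,
                       quantiles=q,
    ...<2 lines>...
                       out=out,
                       weights=wgt)
    slices_having_nans = np.isnan(arr[-1, ...])
                                  ~~~^^^^^^^^^
IndexError: index -1 is out of bounds for axis 0 with size 0
```

```bash
python3 - <<'E'
from h import *
togo(np.array([.5423,-.265,.375]),RP)
E
```

```text
t 26.38 pos [0.5196 0.0589 0.3765] shift mm [-71.9 316.7   0.5] (in goal axes [  27.7  293.9 -135.4] ) turn [0.43  0.069 0.303] F [-0.   0.3 -4.2] w 0.0087 59.991175532341
```

```bash
python3 -m creep '-2.3 10 0 0 0 0 0;-5.7 25 0 0 0 0 0;-8.2 36 0 0 0 0 0;-8.6 38 0 0 0 0 0;-8.6 38 0 0 0 0 0' >/dev/null
python3 -m creep '-8.6 38 0 0 0 0 0;-8.6 38 0 0 0 0 0;-8.2 36 0 0 0 0 0;-7.7 34 0 0 0 0 0;-5.5 24 0 0 0 0 0' | grep pos
python3 -m creep '0 0 0 .086 .014 .061 0;0 0 0 .086 .014 .061 0;0 0 0 .086 .014 .061 0;0 0 0 .086 .014 .061 0;0 0 0 .086 .014 .061 0' >/dev/null
python3 -m creep '0 0 0 0 0 0 0;0 0 0 0 0 0 0;0 0 0 0 0 0 0;0 0 0 0 0 0 0;0 0 0 0 0 0 0'
python3 - <<'E'
from h import *
togo(corner+.028*n+.175*u+.002*ex,RP)
E
```

```text
position: [0.5415, -0.2687, 0.3745]
t: 28.05
position: [0.5424, -0.2647, 0.3775]
eef_rot: [-0.216, 0.976, -0.007, 0.003]
ft_force: [0.3, 0.2, -4.3]
grip_width: 0.0083
finger_force: 60.0
t 28.05 pos [ 0.5424 -0.2647  0.3775] shift mm [ -0.7 111.2 141.3] (in goal axes [ -0.2 111.4 141.2] ) turn [ 0.001 -0.003  0.001] F [ 0.3  0.2 -4.3] w 0.0083 60.0154584646225
```

```bash
python3 -m creep '0 14 18 0 0 0 0;0 24 31 0 0 0 0;0 24 31 0 0 0 0;0 24 31 0 0 0 0;0 24 29 0 0 0 0'>/dev/null
python3 -m creep '0 0 0 0 0 0 0;0 0 0 0 0 0 0;0 0 0 0 0 0 0;0 0 0 0 0 0 0;0 0 0 0 0 0 0' | grep ft
cat >> h.py <<'E'
def goldfit():
    togo(corner+.015*n+.132*u+.002*ex,RP)
    for c in("scene","top"):
        im,L,m=plate_in_cradle(c,.0,.22,.005,.06)
        m&=(im[...,0]>im[...,2]+40.)&(im[...,0]>80)
        q=L[m];A=np.c_[np.ones(len(q)),q[:,1],q[:,2]]
        k=np.linalg.lstsq(A,q[:,0],rcond=None)[0]
        for _ in range(3): r=abs(q[:,0]-A@k)<.003;k=np.linalg.lstsq(A[r],q[r,0],rcond=None)[0]
        print(c,m.sum(),"front x0,slopes",k.round(4),"y",np.percentile(q[:,1],[.5,99.5]).round(4),"z",np.percentile(q[:,2],[.5,99.5]).round(4))
    return im
E
python3 -c "
from h import *
goldfit()"
```

```text
ft_force: [-0.6, -0.2, -4.0]
t 28.88 pos [ 0.5426 -0.3057  0.2063] shift mm [-1.3 14.8 46.5] (in goal axes [-1.1 14.9 46.4] ) turn [ 0.002 -0.005  0.001] F [-0.6 -0.2 -4. ] w 0.0085 60.0337815284729
scene 2976 front x0,slopes [0.0333 0.002  0.0056] y [-0.058   0.0609] z [0.0355 0.2157]
top 4288 front x0,slopes [ 0.0335 -0.0016  0.0052] y [-0.0588  0.0608] z [0.0459 0.2164]
```

```bash
python3 -m creep '-.4 2 8 0.004 0 0 0;-.4 2 10 0.004 0 0 0;-.4 3 10 0.003 0 0 0;0 2 8 0 0 0 0;0 2 5 0 0 0 0' >/dev/null
python3 -m creep '0 0 0 0 0 0 0;0 0 0 0 0 0 0;0 0 0 0 0 0 0;0 0 0 0 0 0 0;0 0 0 0 0 0 0' | grep ft
python3 -c "
from h import *
goldfit()"
python3 -m creep '0 0 1 0 0 0 0;0 0 1 0 0 0 0;0 0 1 0 0 0 0;0 0 0 0 0 0 0;0 0 0 0 0 0 0' | grep ft
```

```text
ft_force: [-0.5, 0.5, -3.9]
t 29.82 pos [ 0.541  -0.2981  0.162 ] shift mm [0.6 3.  3.1] (in goal axes [0.6 3.  3.1] ) turn [-0.011 -0.003 -0.001] F [-0.5  0.5 -3.9] w 0.0081 60.0388240814209
scene 2709 front x0,slopes [ 0.0234  0.0006 -0.0076] y [-0.0601  0.059 ] z [0.0034 0.1726]
top 3825 front x0,slopes [ 0.0236 -0.0016 -0.0057] y [-0.0598  0.0591] z [0.0036 0.1737]
ft_force: [1.7, -3.6, 3.4]
```

```bash
python3 -m creep '0.2 .7 0 0 0 0 0;0.2 .7 0 0 0 0 0;0 .7 .3 0 0 0 0;0 .4 .2 0 0 0 0;0 0 0 0 0 0 0' | grep ft
python3 -c "
from h import *
goldfit()"
```

```text
ft_force: [-0.8, -4.3, 9.7]
t 30.75 pos [ 0.5414 -0.2992  0.1587] shift mm [0.2 0.6 0.5] (in goal axes [0.2 0.6 0.5] ) turn [-0.011 -0.003 -0.   ] F [-0.8 -4.3  9.7] w 0.0081 62.032742500305176
scene 2725 front x0,slopes [ 0.0232  0.0005 -0.0207] y [-0.0599  0.0592] z [0.0011 0.17  ]
top 3833 front x0,slopes [ 0.0235 -0.0028 -0.0198] y [-0.0597  0.0594] z [0.0017 0.1711]
```

The lower edge stuck on the ledge about 3 mm out, so I'm lifting slightly and bringing the bottom in before setting it down.

```bash
python3 -m creep '0 0 -1.5 0 0 0 0;0 0 -1.5 0 0 0 0;0 0 -.5 -.012 0 0 0;0 0 0 0 0 0 0;0 0 0 0 0 0 0' | grep ft
python3 -c "
from h import *
goldfit()"
```

```text
ft_force: [0.4, 0.9, -4.9]
t 31.27 pos [ 0.5412 -0.3     0.1604] shift mm [0.4 0.6 2.4] (in goal axes [0.4 0.6 2.4] ) turn [ 0.    -0.002 -0.001] F [ 0.4  0.9 -4.9] w 0.0086 60.01318037509918
scene 2694 front x0,slopes [0.0201 0.0001 0.0009] y [-0.0597  0.0592] z [0.0028 0.1719]
top 3782 front x0,slopes [ 0.0206 -0.0013 -0.0005] y [-0.0598  0.0591] z [0.0029 0.1731]
```

```bash
python3 -m creep '0 0 1 0 0 0 0;0 0 1 0 0 0 0;0 0 1 0 0 0 0;0 .4 .3 .005 0 0 0;0 0 0 0 0 0 0' | grep ft
python3 -c "
from h import *
goldfit()"
```

```text
ft_force: [2.2, -3.4, 5.2]
t 31.78 pos [ 0.5417 -0.2997  0.1584] shift mm [-0.1 -0.   0.5] (in goal axes [-0.1 -0.   0.5] ) turn [-0.004 -0.004 -0.   ] F [ 2.2 -3.4  5.2] w 0.0086 61.32956385612488
scene 2701 front x0,slopes [ 0.02    0.001  -0.0029] y [-0.0598  0.0596] z [0.001  0.1701]
top 3779 front x0,slopes [ 0.0204 -0.     -0.003 ] y [-0.0593  0.0599] z [0.0017 0.1714]
```

Down on the ledge, flat and centred. I'm releasing and withdrawing up the slope.

```bash
python3 -m creep '0 0 0 0 0 0 0.1;0 0 0 0 0 0 0.2;0 0 0 0 0 0 0.35;0 0 0 0 0 0 .4;0 0 0 0 0 0 .4' | grep -E 'ft|grip'
python3 -m creep '0 0 -5 0 0 0 .4;0 0 -12 0 0 0 .4;0 0 -20 0 0 0 .4;0 0 -30 0 0 0 .4;0 0 -35 0 0 0 .4' | grep -E 'ft|pos'
python3 -m creep '0 0 -35 0 0 0 .4;0 0 -20 0 0 0 .4;0 0 0 0 0 0 .4;0 0 0 0 0 0 .4;0 0 0 0 0 0 .4' | grep -E 'ft|pos'
python3 - <<'E'
from h import *
im=goldfit()
s,d=imaging.camera("scene")
P=cloud("top",imaging.camera("top")[1])
cv2.imwrite("pics/fin.png",np.hstack([cv2.resize(s,(400,300)),cv2.resize(im,(400,300))])[...,::-1])
E
```

```text
ft_force: [-0.1, -0.4, 0.6]
grip_width: 0.0343
position: [0.54, -0.343, 0.2508]
ft_force: [0.4, -1.2, -0.4]
position: [0.5398, -0.3662, 0.2989]
ft_force: [-0.2, 0.1, -1.3]
t 33.13 pos [ 0.5398 -0.3662  0.2989] shift mm [ 5.00e-01 -1.00e-01  1.56e+02] (in goal axes [  0.8  -0.9 156. ] ) turn [-0.005 -0.002 -0.001] F [-0.2  0.1 -1.3] w 0.0343 0.0
scene 2756 front x0,slopes [ 0.0201  0.0028 -0.0031] y [-0.0593  0.0598] z [0.0013 0.17  ]
top 3903 front x0,slopes [ 0.0204 -0.0014 -0.0031] y [-0.0593  0.0598] z [0.0019 0.1712]
```

View pics/fin.png

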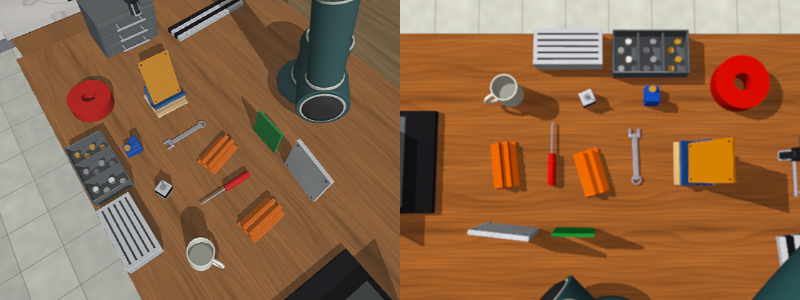

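The final picture shows the gold plate leaning on the rest at left (160,80) and right (705,160). Both stands are empty, the bystanders are where they were, and the gripper is clear. Handing in.

```bash
python3 -c "
from workcell import manip
print(manip.hand_in())"
```

```text
the job is handed in; nothing more can be done
None
```

Both plates are on the rest and the job is handed in at about 33 s. The aluminium plate lies flat against the backstop and the gold plate flat against it, both on the ledge and centred to about 1 mm. One risk: the press test on the aluminium plate peaked at about 41 N at the fingertips (wrist reading), slightly above the 40 N limit you set for the arm or gripper body.

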